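# Click in and wake an e-bike battery on the charging dock

## Task

The e-bike battery sits unlatched in the charging dock with one end sprung up. With closed fingers, and without gripping or lifting anything, press that end down until the latch clicks over it and it stays down by itself; then switch the charger on by pressing down the raised end of its rocker switch, the one with the white line. Only then press the round button on top of the battery and keep it down for two seconds to wake the battery, let go, and leave the tools and parts lying around where they are.

Things in the scene. Friction and masses are not known exactly. Their poses are not given: they have to be found in the camera images.
- dock: Bench charging dock, screwed down, grey and black, 390 mm long (its y axis), 110 mm wide (x). Origin: centre of its underside, on the bench; z up. Bay floor 30 mm above the bench, guide walls up to 52 mm. At the -y end a latch tower, 76 mm high (thumb slide on it 82 mm); at the +y end (y 107 to 195 mm) the black charger housing, 76 mm high, rocker switch on top at x 0, y 152 mm.
- battery: E-bike battery, loose in the dock, 220 mm long (its y), 66 mm wide (x), 56 mm high (z), aluminium with black end caps, 0.8 kg. Origin: centre of its underside. Its +y end is hooked under the dock and acts as hinge; a spring pad holds the -y end 25 mm up (tilt 0.11 rad about x). Home it lies flat on the bay floor, top 86 mm above the bench; once latched it springs back only about 1.5 mm.
- press_pad (a point): On the battery's top face, in the middle of the ribbed pad at its -y (latch) end, 22 mm from that end. The place to press; moves with the battery. Pressing home takes about 15 N at most.
- strike_bar (a point): Middle of the steel bar (8 mm thick, along the battery's x), which the bolt catches: 5 mm beyond the battery's -y end face, 24 mm above its underside, 27 mm from the press pad along y.
- home (a point): Point of the dock (its axes are the dock's), 54 mm above the bench, where the middle of the strike bar lies when the battery is flat on the bay floor.
- foot (a point): Lower edge of the battery's +y (hooked) end, in the middle; it stays down in the bay.
- bolt (a joint): Steel spring bolt of the latch, m: 0 fully out (its rest, also before the battery is latched), up to 0.011 pushed back along the dock's -y by the strike bar.
- rocker (a joint): Charger's black rocker switch, rad: 0 off (start 0 to 0.04), 0.4 on, at its stop; friction (about 3 N at its end) keeps it where it is left. 41 mm long along the dock's x axis, 24 mm wide, pivot along y. Pressing its front (-x) end, with the white line, switches on; that half then lies level, 83 mm above the bench.
- rocker_on_end (a point): On the top face of the rocker's on half (the dock's -x end), 15 mm from the pivot; moves with the rocker: about 89 mm above the bench when off and 84 mm when on.
- wake (a joint): Round button on the battery, m: 0 up, 0.004 fully down; 1.2 N to start, 4 N fully down; springs back.
- wake_top (a point): Centre of the button's top. The button is 18 mm across and stands 5 mm above the battery's top face, on its centre line, 40 mm from the battery's middle towards the charger housing.
- torch: Bystander: black pocket torch, 96 mm long, 25 mm high, lying in front of the dock.
- torque_wrench: Bystander: small torque wrench, 228 mm long, 29 mm high, lying behind the dock.
- bit_case: Bystander: small flat red bit case, 120 x 59 mm, 30 mm high, behind the charger housing.
- hex_key: Bystander: T-handle hex key with yellow handle, 136 x 76 mm, 19 mm high, in front of the charger housing.
- caliper: Bystander: black brake caliper, 55 mm, 36 mm high, to the right.
- spacer: Bystander: red pad spacer, 39 mm, 9 mm high, to the right.
- jar: Bystander: white and red jar with black lid, 54 mm across, 70 mm high, to the left.

How it is judged:
By the outcome, as a careful person would: the job done as asked, in the order asked, and still so for the second after the job is handed in, with the robot touching nothing.
It also fails if it takes over 54 s, if anything falls off the work surface, if the arm or the gripper's body presses on something with over 40 N, if the wrist force passes 120 N, or if a joint passes its speed limit or range.

## Robot

A 6-joint arm with a two-finger parallel gripper is mounted at the origin on a cart in front of the work surface, level with it; the furniture and walls round the work are solid. World frame = base frame: x ahead of the robot, y to its left, z up, the work surface at z = 0. Lengths are in m, angles in rad, forces in N, time in s.
With the tool pointing down it reaches from about 0.3 to 0.875 m from the base axis. Payload 6.4 kg.
Tool frame: the origin (TCP) lies midway between the tips of the shut fingers; the grasp point (between the pads) lies 19 mm behind it; z points along the fingers, y is the line along which they close (so a half turn about z gives the same grasp; the last joint's range is limited). The gripper opens to 85 mm and grips with 20 to 120 N. Pads are 22 mm wide; open, the fingers measure 114 mm over their backs; the gripper's body (76 mm by 85 mm) begins 54 mm behind the grasp point. The pads swing forward as they close: fully open they stand 13 mm farther back than shut.
Start: joints at [0.997, 0.181, 1.607, -0, 1.354, -0.206], TCP at [0.207, 0.537, 0.231] pointing down, gripper open.
Joint ranges: [-2.99, 2.99], [-0.89, 2.07], [0.3, 2.58], [-1.14, 4.28], [0, 2.63], [-3.12, 3.12]. Speed limits (rad/s): [2.57, 2.57, 3.01, 3.14, 3.14, 3.14].

## Interface

Orientations are given as a unit quaternion [w, x, y, z].
In Python, from bench import ctrl gives the robot as it stands. The module is installed in compiled form; this text tells all that it offers.
- The arm moves only by the tool move_arm, never from a script. Its argument "plan" is one flat list of numbers, 6 for each row, row after row: the shift along the world's x, y, z in units of 50 mm (1.0 is 50 mm), then the turn, a rotation vector about the world's x, y, z in rad. A call has 1 to 10 rows; each row is the pose to reach, as a shift and turn from the pose commanded when the call began; what a row does not reach only later rows make up. A row lasts 1/8 s, in which the tool goes at most 62.5 mm and 10.7 degrees, less where a joint would pass 70% of its speed; a pose out of reach is approached as far as the arm can. A call with a gripper value outside its range is refused whole. "grip" is the finger opening in mm, from 0 to 85.4, set as the call begins (left out, the last holds). The fingers move at their own pace and stop on an object; the grip force is fixed at half the most. Time passes only in rows, so rows that repeat a pose let the fingers close. It gives the time, the measured TCP pose, the force, the opening and the grip force at its end, in the units of the state.
- ctrl.get_obs(): the state, without advancing time (a new reading comes with each control period).
- ctrl.camera(name): name is "scene" or "top" or "wrist"; returns a dict with "pixels" (384x512x3 uint8, red, green, blue), "fx", "fy", "cx", "cy" (pixels), "dist_coeffs" ([k1, k2, p1, p2, k3] as OpenCV has them; the pictures are not rectified), "origin" and "attitude" of the camera in the world. Camera axes: x right, y down, z forward; pixel columns grow to the right and rows downward; lengths in m; the calibration is good to about 2 mm. A picture is of the moment at which its call begins. There is no depth.
- ctrl.hand_in(): hands the job in; it is judged then, once.
The state is a dict: "time_s": time; "q": joint angles; "dq": joint speeds; "joint_efforts": joint torques, N m; "eef_pos": TCP position; "eef_rot": TCP orientation; "wrist_force": force on the tool from outside, world axes, zero at the start; "torque": the same for the moment, N m; "opening": opening from 0.0 (shut) to 1.0 (fully open); "grasp_force": force on a finger pad.
Only numpy, scipy, OpenCV 4.12 (cv2) and the standard library are available. Lean on these libraries where they do the work, as an engineer would, in place of code of your own. Each camera call takes 0.05 s, during which the arm holds its last target. There are 200 camera calls.

## Working session

There is one attempt and no reset: what is moved stays moved. The work goes in short steps, Python scripts to look and compute and a tool call to move; the robot and the scene stay as the last step left them, time stands still between calls to the robot, and variables do not carry over. Pictures are saved under pics/ and viewed, at most 10 in all, crops included, and the job is handed in when it is done.

Besides the shell and the picture viewer there is one more tool, called after "Call:" as a command line: name --argument value ..., lists and objects as JSON in quotes. move_arm: Moves the arm, as the interface text tells. Its arguments: {"type":"object","properties":{"plan":{"type":"array"},"grip":{"type":"number"}},"required":["plan"]}

```bash
mkdir -p pics; cat > h.py <<'E'
import numpy as np,cv2
from scipy.spatial.transform import Rotation as R
from bench import ctrl
def cam(n):
    c=ctrl.camera(n);return c
def rot(a):
    a=np.array(a,float)
    return a if a.shape==(3,3) else R.from_quat(a[[1,2,3,0]]).as_matrix()
def ray(c,uv,z):
    K=np.array([[c['fx'],0,c['cx']],[0,c['fy'],c['cy']],[0,0,1]])
    p=cv2.undistortPoints(np.array([[uv]],float),K,np.array(c['dist_coeffs']))[0,0]
    d=rot(c['attitude'])@np.array([p[0],p[1],1]);o=np.array(c['origin'])
    return o+d*(z-o[2])/d[2]
def proj(c,P):
    K=np.array([[c['fx'],0,c['cx']],[0,c['fy'],c['cy']],[0,0,1]])
    A=rot(c['attitude']);rv=cv2.Rodrigues(A.T)[0];t=-A.T@np.array(c['origin'])
    return cv2.projectPoints(np.array(P,float).reshape(-1,3),rv,t,K,np.array(c['dist_coeffs']))[0][:,0]
E
python3 - <<'E'
from h import *
import pickle
for n in('top','scene'):
    c=cam(n);pickle.dump(c,open(n+'.pkl','wb'));print(n,c['origin'],c['attitude'],c['fx'])
    cv2.imwrite(f'pics/{n}0.png',cv2.resize(c['pixels'][:,:,::-1],(800,600),interpolation=cv2.INTER_CUBIC))
o=ctrl.get_obs();print(o)
E
```

```text
top [ 0.39500452 -0.0234697   1.23235256] [-0.06798732  0.71241966 -0.69682363  0.04767368] 389.6297752267866
scene [-0.20055954 -0.68387297  0.87453381] [-0.40525512  0.81351797 -0.37770071  0.17691516] 379.20101058349144
{'time_s': 0.1, 'q': array([ 9.96683975e-01,  1.81478624e-01,  1.60788725e+00, -1.12844052e-05,
        1.35379994e+00, -2.06322167e-01]), 'dq': array([-0.00110393, -0.00105882, -0.00208965, -0.00141563,  0.00187149,
        0.0009967 ]), 'joint_efforts': array([-5.50282803e-04, -4.45876765e+01, -3.52238846e+01, -4.32856596e-04,
        3.94234565e-03, -3.81568850e-05]), 'eef_pos': array([0.20647214, 0.53612863, 0.2304776 ]), 'eef_rot': array([-2.94111369e-04,  1.82859113e-01,  9.83138813e-01, -7.29544338e-04]), 'wrist_force': array([ 0.71003935, -0.31068427, -0.14323863]), 'torque': array([ 0.01524755,  0.03325293, -0.00823611]), 'grasp_force': 0.0, 'opening': 0.9973387497882572}
```

View pics/top0.png

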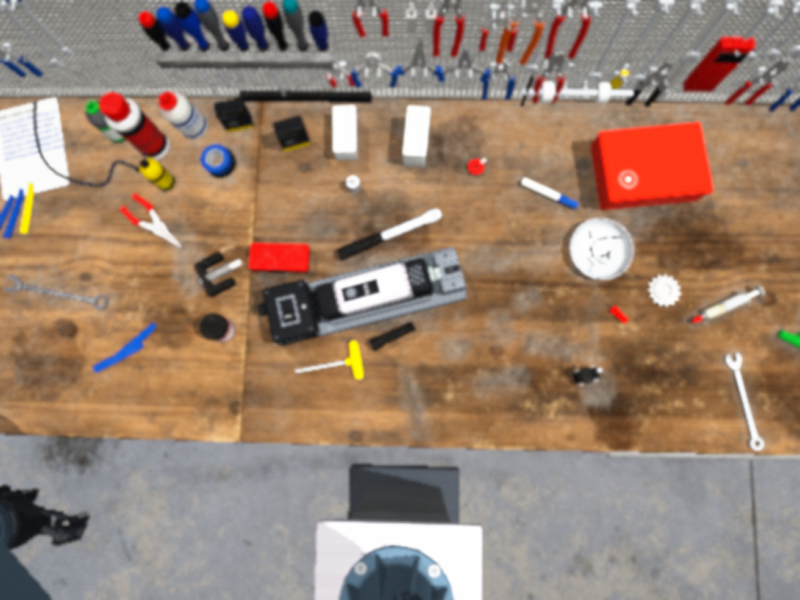

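View pics/scene0.png

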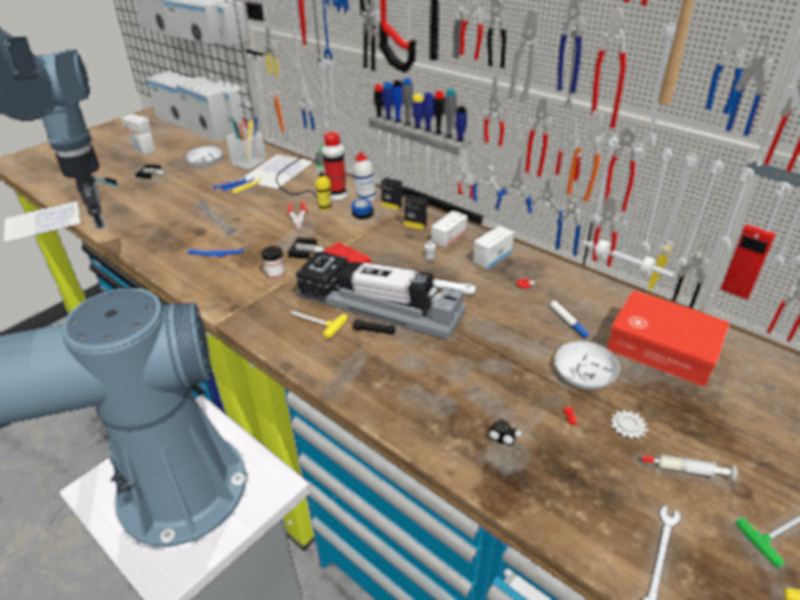

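The top view shows the dock centred near (365,295) of 800x600. The charger housing is at (290,310) and the latch tower at (450,275). Nothing blocks access from above. Next is an enlarged crop.

```bash
python3 - <<'E'
import pickle,cv2
c=pickle.load(open('top.pkl','rb'));im=c['pixels'][150:230,155:305,::-1]
cv2.imwrite('pics/top1.png',cv2.resize(im,(750,400),interpolation=cv2.INTER_CUBIC))
E
```

```text
(no output)
```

View pics/top1.png

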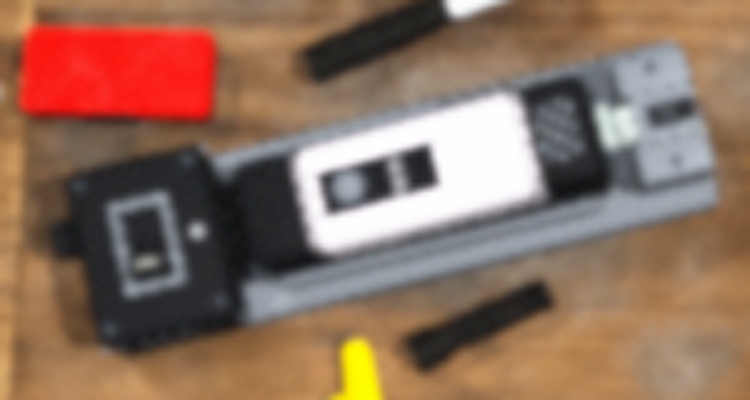

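The crop shows the rocker bezel centre at (147,243), with its white line at (147,262). The wake button is at (349,187), the ribbed pad centre at (557,128), and the latch tower corners are around (610,62) and (716,172).

```bash
python3 - <<'E'
from h import *;import pickle
c=pickle.load(open('top.pkl','rb'))
P={}
for n,u,v,z in [('rock',147,243,.080),('line',147,262,.089),('wake',349,187,.0987),('pad',557,128,.109),('bar',612,124,.076),('h1',67,180,.076),('h2',208,147,.076),('h3',242,325,.076),('h4',105,348,.076),('t1',610,62,.076),('t2',682,45,.076),('t3',716,172,.076),('t4',640,187,.076)]:
    P[n]=ray(c,((u+.5)/5-.5+155,(v+.5)/5-.5+150),z);print(n,P[n].round(4))
d=lambda a,b:np.linalg.norm((P[a]-P[b])[:2])
print(d('rock','wake'),d('wake','pad'),d('h1','h2'),d('h2','h3'),d('t1','t4'))
for a,b in [('rock','pad'),('wake','pad'),('rock','wake')]:
    e=P[a]-P[b];print(np.degrees(np.arctan2(-e[0],e[1])))
E
```

```text
rock [0.5541 0.221  0.08  ]
line [0.5415 0.2185 0.089 ]
wake [0.5875 0.0985 0.0987]
pad [ 0.6233 -0.0239  0.109 ]
bar [ 0.6331 -0.0571  0.076 ]
h1 [0.5923 0.2729 0.076 ]
h2 [0.6143 0.1877 0.076 ]
h3 [0.5064 0.162  0.076 ]
h4 [0.4908 0.2438 0.076 ]
t1 [ 0.6716 -0.0553  0.076 ]
t2 [ 0.683  -0.0989  0.076 ]
t3 [ 0.6049 -0.12    0.076 ]
t4 [ 0.5948 -0.0745  0.076 ]
0.12697100967078534 0.12749646681967375 0.08794684777823689 0.11090851245742883 0.07911929944693079
15.778215970155346
16.324325576852235
15.229846273207881
```

Distances agree with the given sizes: wake to pad is 127.5 mm against 128 expected, and the housing is 88 x 111 mm. Dock yaw is about 15.6°. I'll move over the press pad with the fingers shut and the closing line along the dock's y.

Call:
move_arm --plan '[0.7,-0.9,0,0,0,0.06,1.4,-1.9,0,0,0,0.13,2.1,-2.8,0,0,0,0.2,2.8,-3.8,0,0,0,0.26,3.5,-4.7,0,0,0,0.33,4.2,-5.6,0,0,0,0.4,4.9,-6.6,-0.2,0,0,0.46,5.6,-7.5,-0.4,0,0,0.52,6.3,-8.5,-0.6,0,0,0.58,6.9,-9.3,-0.8,0,0,0.64]' --grip 0

```text
time_s: 1.35
eef_pos: [0.5526, 0.0694, 0.1906]
eef_rot: [-0.0, -0.136, 0.991, 0.0]
wrist_force: [-0.1, 0.0, -0.3]
opening: 0.008
grasp_force: 0.0
```

Call:
move_arm --plan '[0.7,-0.95,-0.2,0,0,0,1.4,-1.87,-0.6,0,0,0,1.4,-1.87,-0.6,0,0,0]'

```text
time_s: 1.72
eef_pos: [0.6218, -0.0255, 0.158]
eef_rot: [-0.002, -0.133, 0.991, 0.0]
wrist_force: [-0.9, 0.7, 0.3]
opening: -0.004
grasp_force: 0.0
```

```bash
python3 - <<'E'
from h import *;import pickle
o=ctrl.get_obs();print(o['eef_pos'],o['wrist_force'])
c=cam('wrist');pickle.dump(c,open('w1.pkl','wb'))
p=o['eef_pos'];print(proj(c,[p,[.6233,-.0239,.109],[.5875,.0985,.0987]]))
cv2.imwrite('pics/w1.png',cv2.resize(c['pixels'][:,:,::-1],(800,600),interpolation=cv2.INTER_CUBIC))
E
```

```text
[ 0.62177674 -0.02547248  0.15796849] [-0.92546639  0.68519443  0.30076962]
[[258.18077215 255.7102895 ]
 [259.36259889 224.48737692]
 [427.98901337 216.35174602]]
```

View pics/w1.png

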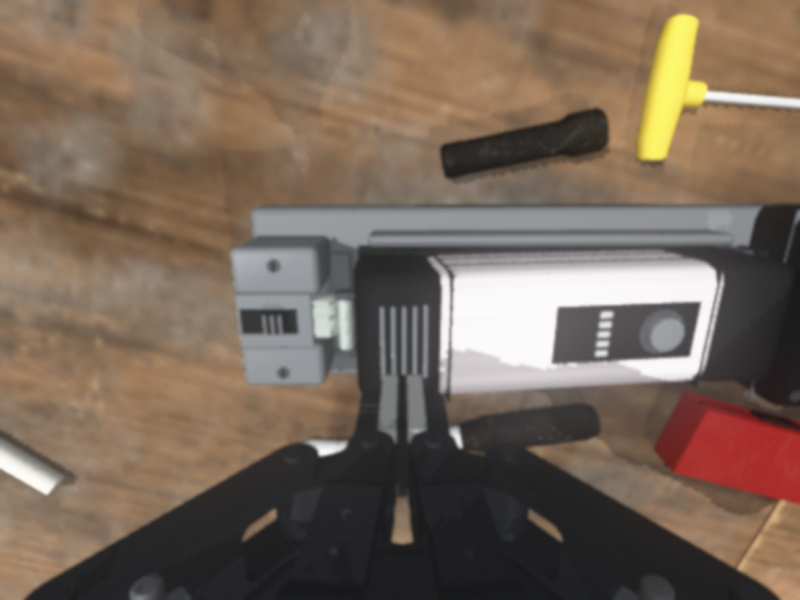

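The wrist view shows the pad centre at about (404,338) of 800x600 and the wake button at (663,332). The battery is level with the image axes, so the yaw is right. I'll refine from these.

```bash
python3 - <<'E'
from h import *;import pickle
c=pickle.load(open('w1.pkl','rb'));print(c['origin'])
f=lambda u,v,z:print(ray(c,((u+.5)/1.5625-.5,(v+.5)/1.5625-.5),z).round(4))
f(404,338,.1085);f(663,332,.0985);f(269,320,.082);f(238,250,.076);f(243,384,.076)
o=ctrl.get_obs();print(o['eef_pos'])
E
```

```text
[ 0.54534486 -0.04725766  0.30078807]
[ 0.6174 -0.0262  0.1085]
[0.5853 0.0944 0.0985]
[ 0.6361 -0.0933  0.082 ]
[ 0.6058 -0.1162  0.076 ]
[ 0.6796 -0.1018  0.076 ]
[ 0.62117525 -0.02343681  0.15908207]
```

Call:
move_arm --plan '[0,0,-0.5,0,0,0,0,0,-0.9,0,0,0,0,0,-1.0,0,0,0,0,0,-1.08,0,0,0,0,0,-1.16,0,0,0,0,0,-1.24,0,0,0,0,0,-1.32,0,0,0,0,0,-1.38,0,0,0,0,0,-1.38,0,0,0]'

```text
time_s: 2.9
eef_pos: [0.6237, -0.0232, 0.0949]
eef_rot: [0.002, -0.136, 0.991, -0.001]
wrist_force: [-2.2, -3.5, 11.6]
opening: -0.005
grasp_force: 6.1
```

Call:
move_arm --plan '[0,0,-0.06,0,0,0,0,0,-0.12,0,0,0,0,0,-0.18,0,0,0,0,0,-0.22,0,0,0,0,0,-0.22,0,0,0]'

```text
time_s: 3.52
eef_pos: [0.6235, -0.023, 0.0859]
eef_rot: [0.002, -0.136, 0.991, -0.001]
wrist_force: [-10.6, -3.0, 28.1]
opening: 0.001
grasp_force: 14.1
```

The pad is at 86 mm and the force has risen to 28 N, so the battery is home. I'll back off and check that it stays down.

Call:
move_arm --plan '[0,0,0,0,0,0,0,0,0.2,0,0,0,0,0,0.5,0,0,0,0,0,1.0,0,0,0,0,0,1.5,0,0,0,0,0,1.5,0,0,0,0,0,1.5,0,0,0]'

```text
time_s: 4.4
eef_pos: [0.6211, -0.0216, 0.1551]
eef_rot: [-0.001, -0.136, 0.991, 0.0]
wrist_force: [0.4, -0.6, -0.7]
opening: 0.001
grasp_force: 0.0
```

```bash
python3 - <<'E'
from h import *;import pickle
o=ctrl.get_obs();print(o['eef_pos'],o['wrist_force'])
c=cam('wrist');pickle.dump(c,open('w2.pkl','wb'))
cv2.imwrite('pics/w2.png',cv2.resize(c['pixels'][:,:,::-1],(800,600),interpolation=cv2.INTER_CUBIC))
E
```

```text
[ 0.62107192 -0.02163532  0.15513679] [ 0.35500299 -0.59769327 -0.74758595]
```

View pics/w2.png

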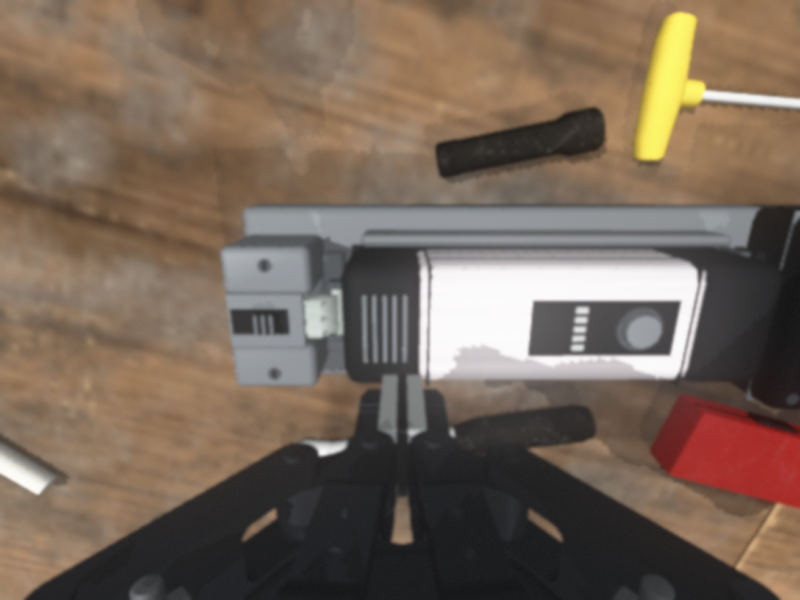

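The battery now lies flat: the pad is at (385,328), the button at (641,330), and the bolt lies over the strike bar at (325,312). I'll compute the button position at its flat height, then go to the rocker.

```bash
python3 - <<'E'
from h import *;import pickle
c=pickle.load(open('w2.pkl','rb'))
f=lambda u,v,z:print(ray(c,((u+.5)/1.5625-.5,(v+.5)/1.5625-.5),z).round(4))
f(385,328,.0873);f(641,330,.0916);f(360,314,.0873);f(410,314,.0873)
E
```

```text
[ 0.6212 -0.031   0.0873]
[0.5869 0.09   0.0916]
[ 0.6173 -0.0449  0.0873]
[ 0.6107 -0.021   0.0873]
```

Call:
move_arm --plan '[-0.2,0.7,0,0,0,0,-0.5,1.6,0,0,0,0,-0.8,2.5,0,0,0,0,-1.1,3.4,0,0,0,0,-1.4,4.2,0,0,0,0,-1.62,4.78,0,0,0,0,-1.62,4.78,0,0,0,0,-1.62,4.78,0,0,0,0]'

```text
time_s: 5.45
eef_pos: [0.5404, 0.2166, 0.1553]
eef_rot: [-0.001, -0.136, 0.991, -0.0]
wrist_force: [0.3, 0.5, -0.8]
opening: 0.002
grasp_force: 0.0
```

```bash
python3 - <<'E'
from h import *;import pickle
o=ctrl.get_obs();print(o['eef_pos'],o['wrist_force'])
c=cam('wrist');pickle.dump(c,open('w3.pkl','wb'))
print(proj(c,[[.5397,.217,.089],[.5541,.221,.08]])*1.5625)
cv2.imwrite('pics/w3.png',cv2.resize(c['pixels'][:,:,::-1],(800,600),interpolation=cv2.INTER_CUBIC))
E
```

```text
[0.54044123 0.21656191 0.15534975] [ 0.27167666  0.49728971 -0.76612599]
[[404.23983647 332.20085267]
 [404.07647277 352.64626319]]
```

View pics/w3.png

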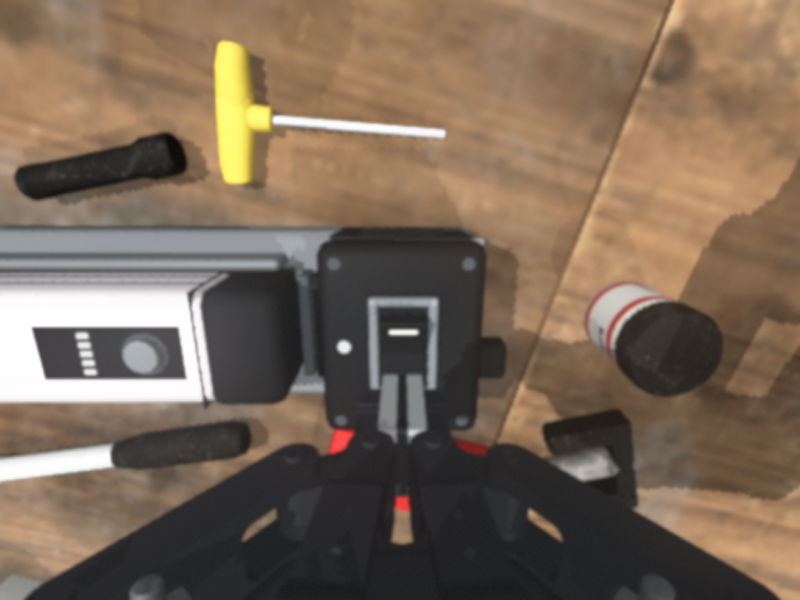

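The white line is at (403,332), exactly where my on-end point projects (404,332). The TCP is above it, so I press.

Call:
move_arm --plan '[0,0,-0.6,0,0,0,0,0,-1.1,0,0,0,0,0,-1.25,0,0,0,0,0,-1.35,0,0,0,0,0,-1.43,0,0,0,0,0,-1.48,0,0,0,0,0,-1.52,0,0,0,0,0,-1.52,0,0,0]'

```text
time_s: 6.5
eef_pos: [0.5413, 0.2167, 0.0834]
eef_rot: [0.0, -0.136, 0.991, -0.0]
wrist_force: [-10.7, -3.6, 19.3]
opening: 0.0
grasp_force: 10.1
```

Call:
move_arm --plan '[0,0,0.3,0,0,0,0,0,1.0,0,0,0,0,0,1.5,0,0,0,0.3,-0.8,1.5,0,0,0,0.6,-1.7,1.5,0,0,0,0.93,-2.52,1.3,0,0,0,0.93,-2.52,1.3,0,0,0,0.93,-2.52,1.3,0,0,0]'

```text
time_s: 7.5
eef_pos: [0.5875, 0.0913, 0.1457]
eef_rot: [0.0, -0.135, 0.991, 0.0]
wrist_force: [-0.2, -0.1, 0.3]
opening: 0.002
grasp_force: 0.0
```

```bash
python3 - <<'E'
from h import *;import pickle
o=ctrl.get_obs();print(o['eef_pos'],o['wrist_force'])
c=cam('wrist');pickle.dump(c,open('w4.pkl','wb'))
print(proj(c,[[.587,.0905,.0916]])*1.5625)
cv2.imwrite('pics/w4.png',cv2.resize(c['pixels'][:,:,::-1],(800,600),interpolation=cv2.INTER_CUBIC))
E
```

```text
[0.58749597 0.09126686 0.14573666] [-0.24178234 -0.08529228  0.33756227]
[[401.70436596 340.94655185]]
```

View pics/w4.png

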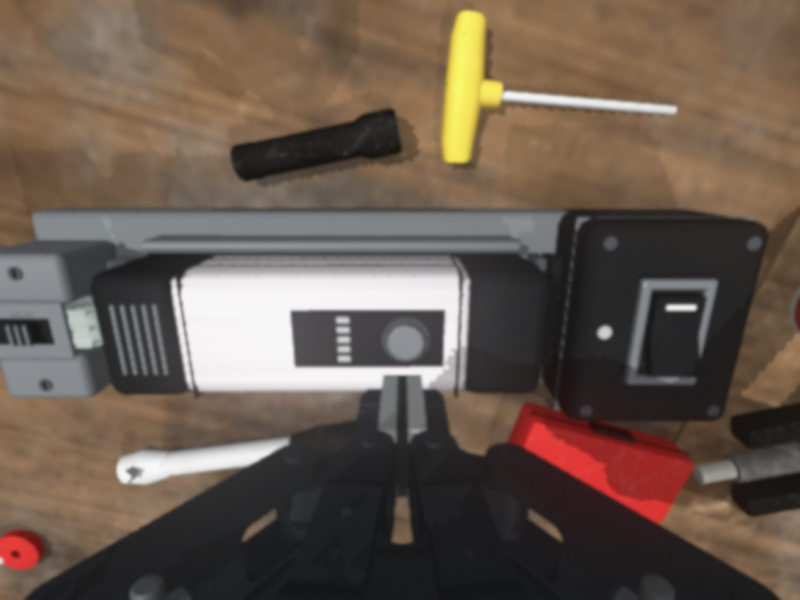

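The button is at (405,341) against a projected (402,341), so I'm within 2 mm. The rocker line at (682,308) has moved towards the front of its bezel. I'll check the rocker numerically before pressing.

```bash
python3 - <<'E'
from h import *;import pickle
c=pickle.load(open('w4.pkl','rb'))
print(proj(c,[[.5397,.217,.084],[.5397,.217,.089]])*1.5625)
f=lambda u,v,z:print(ray(c,((u+.5)/1.5625-.5,(v+.5)/1.5625-.5),z).round(4))
f(405,341,.0916);f(682,308,.084)
E
```

```text
[[682.01247823 312.30034778]
 [688.37143699 315.65578938]]
[0.5865 0.0918 0.0916]
[0.5376 0.2158 0.084 ]
```

The rocker column matches the "on" height, and the button lies within 1 mm of the TCP. I'll press it.

Call:
move_arm --plan '[0,0,-0.5,0,0,0,0,0,-0.9,0,0,0,0,0,-1.02,0,0,0,0,0,-1.08,0,0,0,0,0,-1.14,0,0,0,0,0,-1.18,0,0,0,0,0,-1.18,0,0,0]'

```text
time_s: 8.43
eef_pos: [0.5877, 0.0913, 0.0875]
eef_rot: [0.001, -0.136, 0.991, 0.0]
wrist_force: [-3.7, 1.5, 5.8]
opening: 0.001
grasp_force: 3.0
```

Call:
move_arm --plan '[0,0,-0.04,0,0,0,0,0,-0.06,0,0,0,0,0,-0.06,0,0,0,0,0,-0.06,0,0,0,0,0,-0.06,0,0,0,0,0,-0.06,0,0,0,0,0,-0.06,0,0,0,0,0,-0.06,0,0,0,0,0,-0.06,0,0,0,0,0,-0.06,0,0,0]'

```text
time_s: 9.68
eef_pos: [0.5879, 0.091, 0.0867]
eef_rot: [0.001, -0.136, 0.991, -0.0]
wrist_force: [-10.7, -0.1, 22.2]
opening: 0.002
grasp_force: 10.9
```

Call:
move_arm --plan '[0,0,0,0,0,0,0,0,0,0,0,0,0,0,0,0,0,0,0,0,0,0,0,0,0,0,0,0,0,0,0,0,0,0,0,0,0,0,0,0,0,0,0,0,0,0,0,0,0,0,0,0,0,0,0,0,0,0,0,0]'

```text
time_s: 10.92
eef_pos: [0.5879, 0.0909, 0.0867]
eef_rot: [0.001, -0.136, 0.991, -0.0]
wrist_force: [-9.1, 0.2, 23.0]
opening: 0.002
grasp_force: 10.9
```

Call:
move_arm --plan '[0,0,0,0,0,0,0,0,0,0,0,0,0,0,0,0,0,0,0,0,0,0,0,0]'

```text
time_s: 11.42
eef_pos: [0.5878, 0.0909, 0.0867]
eef_rot: [0.001, -0.136, 0.991, -0.0]
wrist_force: [-10.0, -0.1, 21.9]
opening: -0.001
grasp_force: 10.9
```

The button has bottomed out hard and been held for about 3 s. I'll release, retreat and take a final look.

Call:
move_arm --plan '[0,0,0.2,0,0,0,0,0,0.8,0,0,0,0,0,1.6,0,0,0,0,0,1.8,0,0,0,0,0,1.8,0,0,0]'

```text
time_s: 12.05
eef_pos: [0.5877, 0.0909, 0.1737]
eef_rot: [0.001, -0.136, 0.991, -0.0]
wrist_force: [0.5, -0.7, -0.9]
opening: -0.001
grasp_force: 0.0
```

```bash
python3 - <<'E'
from h import *
o=ctrl.get_obs();print(o['eef_pos'],o['wrist_force'])
c=cam('wrist')
print(proj(c,[[.5397,.217,.084],[.5397,.217,.089],[.587,.0915,.0916],[.6212,-.031,.0873],[.6212,-.031,.105]])*1.5625)
cv2.imwrite('pics/w5.png',cv2.resize(c['pixels'][:,:,::-1],(800,600),interpolation=cv2.INTER_CUBIC))
E
```

```text
[0.58767783 0.09092927 0.17373215] [ 0.53084491 -0.74571819 -0.93019313]
[[652.06751969 295.88491066]
 [657.09976008 298.54034367]
 [404.3431217  321.38375324]
 [169.23760136 318.87060157]
 [151.83975262 330.45906604]]
```

View pics/w5.png

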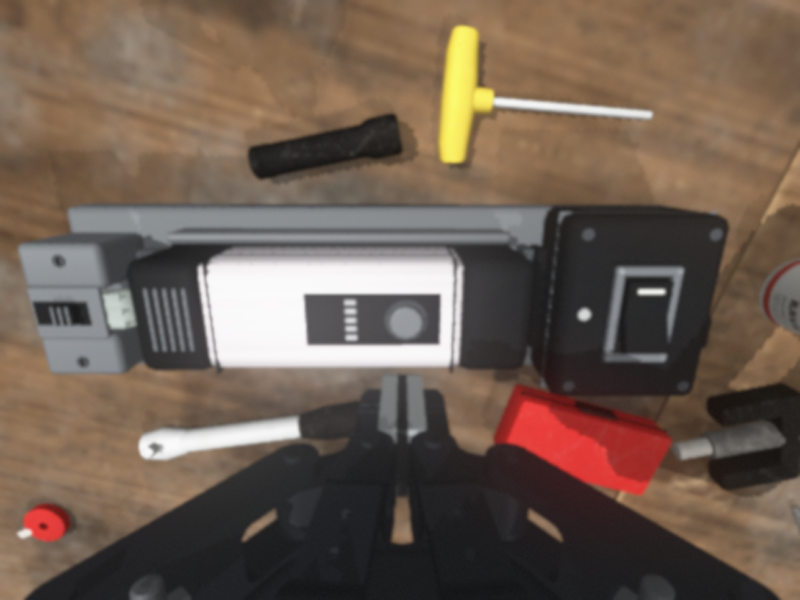

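The battery is still flat with its pad at (168,320), the rocker line is at the "on" position (651,292), and the button is up at (406,320).

```bash
python3 -c "from bench import ctrl;print(ctrl.hand_in())"
```

```text
the job is handed in; nothing more can be done
None
```

Job handed in: the battery is pressed home and stays latched, the charger rocker is on, and the wake button was then held down for about 3 s and released; no loose tools or parts were touched.

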